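Shift the locked-out shutter lever past its gate

TASK

Two small grey shutter boxes stand on the bench. Open the shutter of the one whose lever carries a sliding lockout collar: lift the collar up its lever, take the lever over the raised gate to the far end of its slot, and let the collar drop back down behind the gate. Leave the plain ball-topped lever of the other box as it stands.

Things in the scene. Friction and masses are not known exactly. Their poses are not given: they have to be found in the camera images.
- collar_grip (a point): Grip point on the axis of the lockout collar (grooved steel sleeve, 26 mm across, 38 long), 13 mm below its top, 25 above its foot (34 x 16 x 8 mm, wide along y). Axes tilt with the lever: z up along it, y along its hinge, level; the level part of x is the way the lever must go. Hinge line 108 mm (+ joint lock_collar) down -z, 12 mm above the bench. Lever's 18 mm cap ends 36 mm above.
- lock_lever (a joint): Lean of the 10 mm steel lever with the collar, rad: 0 = 0.36 back at the near stop, 0.36 upright between the gate posts (over the hinge, 8 mm thick along the slot, outer faces 42 mm apart, tops 98 mm above the bench), 0.72 far stop. Stays where left; 1 to 2 N at the collar moves it. A lowered collar's foot is stopped at about 0.2; past 0.52 it can drop again. Box 124 x 74 mm, 72 high.
- lock_collar (a joint): How far the collar is lifted along its lever, m: 0 down, 0.018 at the upper stop; 0.013 or more passes over the gate all the way. Its weight and a light spring draw it down (about 3 N).
- plain_lever (a joint): Lean of the other box's lever, rad: a steel rod with a dark 28 mm ball on top, up to 150 mm above the bench, no collar and no gate. 0 leaning back at the near stop, 0.72 at the far stop. To be left alone.
Not all that is in view belongs to the job. What is shaped like the part that bears plain_lever but purple is not meant.

How it is judged:
On the way:
1. the collar is lifted while the lever is still on the near side of the gate (value of joint lock_collar above 0.007 m and value of joint lock_lever below 0.36 rad), for 0.05 s.
At the end, for the whole second after the job is handed in: The lever with the collar leans forward at the far end of its slot (joint above 0.6 of 0.72 rad, within about 12 mm of the stop), its collar is down again behind the gate (within 4 mm), and the plain lever is still at its near end (below 0.23 rad) (value of joint lock_lever above 0.6 rad and value of joint lock_collar below 0.004 m and value of joint plain_lever below 0.23 rad); the robot touches nothing.
It fails at once if the plain lever is pushed over (value of joint plain_lever above 0.23 rad).
It also fails if it takes over 32 s, if anything falls off the work surface, if the arm or the gripper's body presses on something with over 40 N, if the wrist force passes 120 N, or if a joint passes its speed limit or range.

ROBOT

A 6-joint arm with a two-finger parallel gripper is mounted at the origin on a cart in front of the work surface, level with it; the furniture and walls round the work are solid. World frame = base frame: x ahead of the robot, y to its left, z up, the work surface at z = 0. Lengths are in m, angles in rad, forces in N, time in s.
With the tool pointing down it reaches from about 0.325 to 0.775 m from the base axis. Payload 9.3 kg.
Tool frame: the origin (TCP) lies between the finger pads; the fingertips stand robot.tips_ahead ahead of it and the grasp point (between the pads) lies 3 mm ahead of it (robot.tips_ahead is the distance from the TCP to the fingertips, in m); y points along the fingers, z is the direction in which the jaws open and shut, and the axes are right-handed (so a half turn about y gives the same grasp; the last joint's range is limited). The gripper opens to 85 mm and grips with 20 to 120 N. Pads are 22 mm wide; open, the fingers measure 114 mm over their backs; the gripper's body (76 mm by 85 mm) begins 54 mm behind the grasp point. The pads swing forward as they close: fully open they stand 13 mm farther back than shut.
Start: joints at [-1.343, 0.259, 0.021, 1.334, 0, 1.418], TCP at [0.204, -0.511, 0.253] pointing down, gripper open.
Joint ranges: [-3.04, 3.04], [-0.91, 1.82], [-1.04, 1.36], [-1.92, 1.95], [-1.52, 1.45], [-3.14, 3.14]. Speed limits (rad/s): [2.22, 2.22, 2.79, 3.14, 3.14, 3.14].

INTERFACE

Orientations are given as a unit quaternion [w, x, y, z].
In Python, from bench import monitor, viewer, hand_in, robot gives the robot as it stands.
- The arm moves only by the tool jog_arm, never from a script. Its argument "rows" is a list of rows, each a list of 2 entries, a list of its own where there are three numbers: the shift along the tool's x, y, z in mm, then the turn, a rotation vector about the tool's x, y, z in degrees. In form: [[[x, y, z], [rx, ry, rz]], ...]. A call has 1 to 10 rows; each row is the pose to reach, as a shift and turn from the pose measured when the call began, along the tool's axes at that moment; what a row does not reach only later rows make up. A row lasts 1/12 s, in which the tool goes at most 41.7 mm and 7.16 degrees, less where a joint would pass 70% of its speed; a pose out of reach is approached as far as the arm can. A call with a gripper value outside its range is refused whole. "claw" is the gripper's target within -1 to 1 (fully open at 1, half-way at 0, shut at -1), set as the call begins (left out, the last holds). The fingers move at their own pace and stop on an object; "force" is the grip in N (left out, the last holds). Time passes only in rows, so rows that repeat a pose let the fingers close. It gives the time, the measured TCP pose, the force and the opening at its end, in the units of the state.
- monitor.read_state(): the state, without advancing time (a new reading comes with each control period).
- viewer.read_camera(name): name is "scene" or "side" or "wrist"; returns the picture (420x560x3 uint8, blue, green, red); there is no depth.
- viewer.calibration(name): a dict with "camera_matrix" (3x3 intrinsics, pixels), "R" (3x3) and "t" (3): a world point X has camera coordinates R X + t. Camera axes: x right, y down, z forward; pixel columns grow to the right and rows downward; lengths in m; the calibration is good to about 2 mm. A picture is of the moment at which its call begins: read the wrist's pose just before it. calibration takes no time and is no camera call; for the wrist camera it gives the pose at the moment of the call.
- hand_in(): hands the job in, once; it reports no verdict.
The state is a dict: "t": time; "qpos": joint angles; "dq": joint speeds; "joint_efforts": joint torques, N m; "tcp_pos": TCP position; "eef_rot": TCP orientation; "ft_force": force on the tool from outside, world axes, zero at the start; "wrist_torque": the same for the moment, N m; "finger_gap": opening from 0.0 (shut) to 1.0 (fully open).
Only numpy, scipy, OpenCV 4.12 (cv2) and the standard library are available. Lean on these libraries where they do the work, as an engineer would, in place of code of your own. Each camera call takes 0.05 s, during which the arm holds its last target.

## Working session

There is one attempt and no reset: what is moved stays moved. The work goes in short steps, Python scripts to look and compute and a tool call to move; the robot and the scene stay as the last step left them, time stands still between calls to the robot, and variables do not carry over. Pictures are saved under pics/ and viewed, and the job is handed in when it is done.

Besides the shell and the picture viewer there is one more tool, called after "Emit:" as name(argument=value, ...), one argument or row to a line, values as JSON. jog_arm: Moves the arm, as the interface text tells. Its arguments: {"type":"object","properties":{"rows":{"type":"array"},"claw":{"type":"number"},"force":{"type":"number"}},"required":["rows"]}

```bash
mkdir -p pics; python3 - <<'E'
from bench import monitor, viewer, robot
import cv2
print(robot.tips_ahead, monitor.read_state())
for n in ["scene","side","wrist"]:
    c=viewer.calibration(n); print(n,c)
    cv2.imwrite(f"pics/{n}0.png",viewer.read_camera(n))
E
```

```text
0.022 {'t': 0.0, 'qpos': array([-1.34257992e+00,  2.59195474e-01,  2.07639376e-02,  1.33368339e+00,
       -1.91338044e-05,  1.41816610e+00]), 'dq': array([-0.00066638, -0.00041462,  0.00173377, -0.00272405,  0.0011126 ,
        0.00121674]), 'joint_efforts': array([ 6.89133940e-04, -5.55644095e+01,  3.44518876e+01,  1.35726194e-02,
       -1.47888845e-04, -1.21176234e-05]), 'tcp_pos': array([ 0.20435793, -0.51036143,  0.25266521]), 'eef_rot': array([ 0.13381293, -0.13386168,  0.69479072, -0.6938595 ]), 'ft_force': array([ 0.54694343, -0.2638393 ,  0.41391408]), 'wrist_torque': array([-0.02617949, -0.01568724,  0.05179373]), 'finger_gap': 1.0008289857030843}
scene {'camera_matrix': array([[413.12752891,   0.        , 275.71773529],
       [  0.        , 413.12752891, 209.3656812 ],
       [  0.        ,   0.        ,   1.        ]]), 'R': array([[-0.85593094, -0.51652645, -0.02413819],
       [-0.23681864,  0.43307214, -0.86969274],
       [ 0.45967288, -0.73868055, -0.49300294]]), 't': array([0.47998226, 0.1277526 , 1.25959995])}
side {'camera_matrix': array([[519.98613052,   0.        , 276.53874724],
       [  0.        , 519.98613052, 206.59078893],
       [  0.        ,   0.        ,   1.        ]]), 'R': array([[ 9.27303580e-01, -3.74309254e-01, -8.07729823e-04],
       [-2.04874021e-01, -5.05740986e-01, -8.38005185e-01],
       [ 3.13264594e-01,  7.77250691e-01, -5.45661669e-01]]), 't': array([-0.37094274,  0.25285065,  1.34187184])}
wrist {'camera_matrix': array([[320.97707562,   0.        , 283.09967018],
       [  0.        , 320.97707562, 213.23747931],
       [  0.        ,   0.        ,   1.        ]]), 'R': array([[ 3.72542875e-01, -9.28014721e-01, -6.94784731e-04],
       [-8.93619121e-01, -3.58936821e-01,  2.69460990e-01],
       [-2.50313149e-01, -9.97648991e-02, -9.63011055e-01]]), 't': array([-0.54925911, -0.03578711,  0.37781878])}
```

View pics/scene0.png

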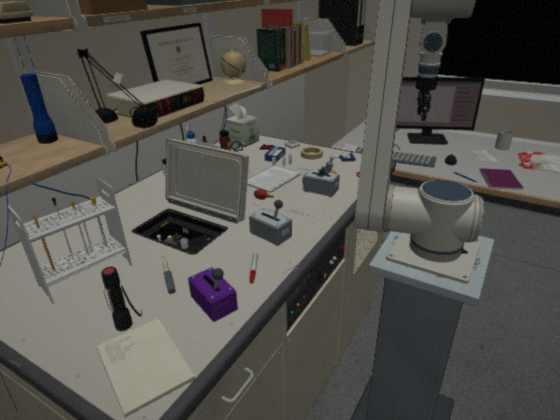

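View pics/side0.png

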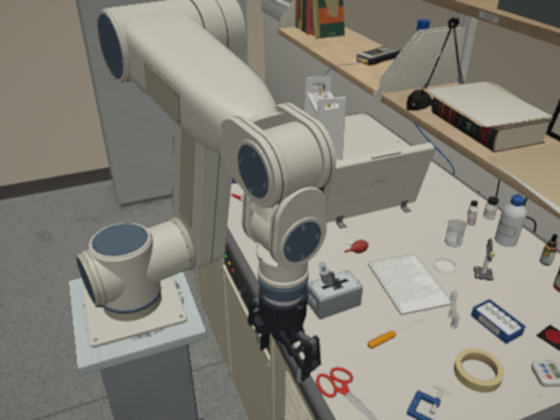

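View pics/wrist0.png

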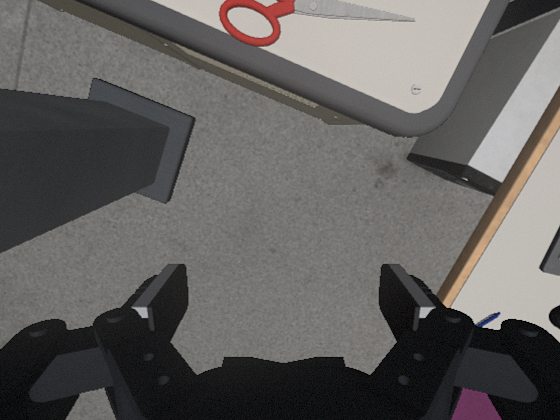

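The collar box is at scene (321,180) and side (334,290), partly near the arm. The plain box is at scene (271,222). I'll zoom in.

```bash
python3 - <<'E'
import cv2,numpy as np
a=cv2.imread("pics/scene0.png")[150:210,285:365]; b=cv2.imread("pics/side0.png")[245:325,285:385]
a=cv2.resize(a,(480,360),interpolation=cv2.INTER_CUBIC)
b=cv2.resize(b,(500,400),interpolation=cv2.INTER_CUBIC)
cv2.imwrite("pics/za.png",a);cv2.imwrite("pics/zb.png",b)
c=cv2.imread("pics/scene0.png")[190:250,235:315]
cv2.imwrite("pics/zc.png",cv2.resize(c,(480,360),interpolation=cv2.INTER_CUBIC))
E
```

```text
(no output)
```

View pics/za.png

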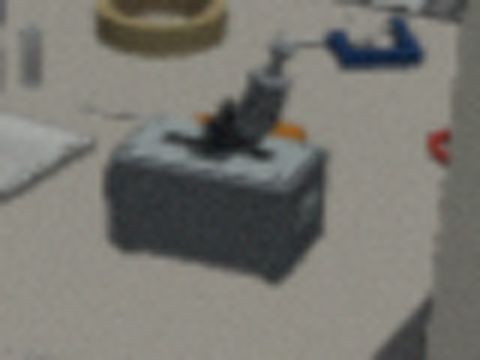

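View pics/zb.png

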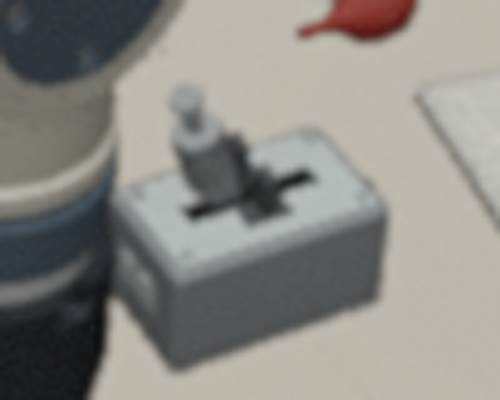

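View pics/zc.png

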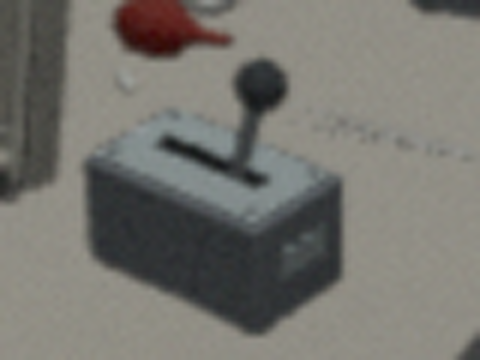

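```bash
cat > h.py <<'E'
import numpy as np
from bench import monitor, viewer
def ray(n,uv,c=None):
    c=c or viewer.calibration(n);R=np.array(c["R"]);t=np.array(c["t"])
    d=R.T@np.linalg.inv(c["camera_matrix"])@np.array([uv[0],uv[1],1.]);return -R.T@t,d/np.linalg.norm(d)
def plane(n,uv,z,c=None):
    o,d=ray(n,uv,c);return o+d*(z-o[2])/d[2]
def tri(rs):
    A=sum(np.eye(3)-np.outer(d,d) for o,d in rs);b=sum((np.eye(3)-np.outer(d,d))@o for o,d in rs)
    p=np.linalg.solve(A,b);return p,[np.linalg.norm(np.cross(p-o,d)) for o,d in rs]
def proj(n,X,c=None):
    c=c or viewer.calibration(n);p=c["camera_matrix"]@(c["R"]@np.array(X)+c["t"]);return p[:2]/p[2]
E
python3 - <<'E'
from h import *
S=lambda u,v:(u/5+285,v/5+245)
C=lambda u,v:(u/6+285,v/6+150)
P=lambda u,v:(u/6+235,v/6+190)
np.set_printoptions(precision=4,suppress=True)
for q in [(115,205),(315,128),(387,208),(178,282)]: print("side top",plane("side",S(*q),.072))
for q in [(185,213),(315,177)]: print("side slot",plane("side",S(*q),.072))
for q in [(110,160),(165,115),(327,152),(275,200)]: print("scene top",plane("scene",C(*q),.072))
for q in [(165,135),(272,157)]: print("scene slot",plane("scene",C(*q),.072))
print("cap",tri([ray("side",S(187,97)),ray("scene",C(283,48))]))
print("collar top",tri([ray("side",S(197,132)),ray("scene",C(270,78))]))
for q in [(90,158),(170,112),(340,180),(258,230)]: print("plain top",plane("scene",P(*q),.072))
print("ball",plane("scene",P(260,85),.136))
E
```

```text
side top [ 0.4129 -0.1774  0.072 ]
side top [ 0.5336 -0.1625  0.072 ]
side top [ 0.5373 -0.2301  0.072 ]
side top [ 0.4178 -0.2386  0.072 ]
side slot [ 0.4426 -0.1957  0.072 ]
side slot [ 0.5153 -0.1962  0.072 ]
scene top [ 0.5265 -0.1508  0.072 ]
scene top [ 0.5272 -0.2297  0.072 ]
scene top [ 0.4104 -0.2265  0.072 ]
scene top [ 0.4105 -0.1473  0.072 ]
scene slot [ 0.5129 -0.2014  0.072 ]
scene slot [ 0.438  -0.2032  0.072 ]
cap (array([ 0.4351, -0.2007,  0.1497]), [np.float64(0.0026146843341611054), np.float64(0.002614684334161163)])
collar top (array([ 0.4422, -0.2013,  0.1272]), [np.float64(0.0015137865546612232), np.float64(0.001513786554661161)])
plain top [0.5375 0.1952 0.072 ]
plain top [0.5268 0.1323 0.072 ]
plain top [0.4091 0.1507 0.072 ]
plain top [0.4216 0.2137 0.072 ]
ball [0.4383 0.1812 0.136 ]
```

```bash
cat >> h.py <<'E'
from scipy.spatial.transform import Rotation as Ro
np.set_printoptions(precision=4,suppress=True)
def axes(s=None):
    s=s or monitor.read_state();q=s["eef_rot"];return Ro.from_quat([q[1],q[2],q[3],q[0]]),np.array(s["tcp_pos"])
def goal(p,Rg):
    R,t=axes();return R.inv().apply(np.array(p)-t)*1e3,(R.inv()*Rg).as_rotvec(degrees=True)
def frame(yaw,lean):
    # lever frame: x fwd, y hinge, z up; lean>0 forward. tool y=-zl, tool z=+-yl, both returned
    L=Ro.from_euler('z',yaw)*Ro.from_euler('y',lean);M=L.as_matrix()
    out=[]
    for s in (1,-1):
        y=-M[:,2];z=s*M[:,1];out.append(Ro.from_matrix(np.c_[np.cross(y,z),y,z]))
    return out
E
python3 - <<'E'
from h import *
R,t=axes();print(R.as_matrix(),t)
c=viewer.calibration("wrist");print("cam pos",-c["R"].T@c["t"]-t, "fwd",c["R"][2])
for F in frame(0,0): print(goal([.42,-.2,.28],F))
E
```

```text
[[-0.9284 -0.0002  0.3717]
 [-0.3717  0.001  -0.9284]
 [-0.0002 -1.     -0.0011]] [ 0.2044 -0.5104  0.2528]
cam pos [0.0628 0.0255 0.1204] fwd [-0.2503 -0.0999 -0.963 ]
(array([-315.5577,  -26.9322, -208.0693]), array([   0.0034, -158.1821,   -0.086 ]))
(array([-315.5577,  -26.9322, -208.0693]), array([ 0.0615, 21.8179,  0.0024]))
```

Emit:
jog_arm(
  rows=[
    [[-34, -3, -17], [0, 3, 0]],
    [[-68, -6, -34], [0, 5, 0]],
    [[-105, -8, -52], [0, 8, 0]],
    [[-142, -10, -71], [0, 10, 0]],
    [[-179, -12, -89], [0, 13, 0]],
    [[-216, -14, -108], [0, 15, 0]],
    [[-255, -16, -127], [0, 17, 0]],
    [[-294, -17, -147], [0, 19, 0]],
    [[-333, -17, -167], [0, 21, 0]],
    [[-372, -17, -186], [0, 21.8, 0]],
  ],
  claw=1,
)

```text
t: 0.98
tcp_pos: [0.4763, -0.2034, 0.2702]
eef_rot: [-0.001, 0.001, 0.707, -0.707]
ft_force: [1.0, -1.3, 0.6]
finger_gap: 0.999
```

Emit:
jog_arm(
  rows=[
    [[0, 0, 0], [0, 0, 0]],
  ],
)

```text
t: 1.07
tcp_pos: [0.4794, -0.1986, 0.2699]
eef_rot: [0.001, -0.001, 0.708, -0.706]
ft_force: [-0.6, 0.4, -0.1]
finger_gap: 0.998
```

```bash
python3 - <<'E'
from h import *
import cv2,pickle
pickle.dump(viewer.calibration("wrist"),open("w1.pkl","wb"))
cv2.imwrite("pics/w1.png",viewer.read_camera("wrist"))
cv2.imwrite("pics/scene1.png",viewer.read_camera("scene"))
cv2.imwrite("pics/side1.png",viewer.read_camera("side"))
print(axes()[1])
E
```

```text
[ 0.4763 -0.2029  0.2699]
```

View pics/w1.png

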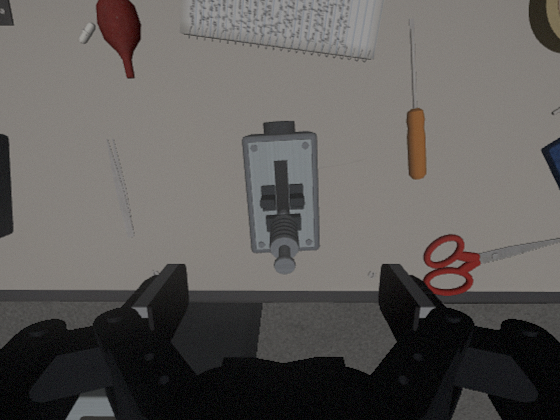

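The box is centred, with its top plate spanning about (245..318, 135..250). The lever leans toward the bottom of the image (-x), and the cap is at (285,264).

```bash
python3 - <<'E'
from h import *
import cv2,pickle
c=pickle.load(open("w1.pkl","rb"))
im=cv2.imread("pics/w1.png")
cv2.imwrite("pics/w1z.png",cv2.resize(im[115:285,225:340],None,fx=4,fy=3.5*4/3.5*0.86,interpolation=cv2.INTER_CUBIC))
# bluish plate: b-r
d=im[...,0].astype(int)-im[...,2]
m=((d>4)&(im[...,1]>75)).astype(np.uint8)*255
m[:, :235]=0;m[:,330:]=0;m[:120]=0;m[256:]=0
m=cv2.morphologyEx(m,cv2.MORPH_CLOSE,np.ones((3,3)))
cs,_=cv2.findContours(m,cv2.RETR_EXTERNAL,cv2.CHAIN_APPROX_NONE)
k=max(cs,key=cv2.contourArea);r=cv2.minAreaRect(k);print(r)
b=cv2.boxPoints(r);P=np.array([plane("w",q,.072,c) for q in b]);print(P,P.mean(0))
for q in [(281,160),(285,264),(284.5,243)]:print(q,plane("w",q,.072,c),plane("w",q,.147,c))
yaw=0
for lean in(0,):
  h=np.array([.474,-.199,.012])
  l=np.array([-np.sin(.36),0,np.cos(.36)])
  for s in (.108,.121,.144): print(s,[proj(n,h+l*s,k) for n,k in (("w",c),("scene",None),("side",None))])
E
```

```text
((281.26983642578125, 195.20565795898438), (120.49485778808594, 72.10579681396484), 87.51044464111328)
[[ 0.5349 -0.1588  0.072 ]
 [ 0.5381 -0.2282  0.072 ]
 [ 0.4135 -0.2376  0.072 ]
 [ 0.4095 -0.1606  0.072 ]] [ 0.474  -0.1963  0.072 ]
(281, 160) [ 0.5126 -0.1959  0.072 ] [ 0.5207 -0.1964  0.147 ]
(285, 264) [ 0.4015 -0.2004  0.072 ] [ 0.4358 -0.1999  0.147 ]
(284.5, 243) [ 0.4256 -0.1997  0.072 ] [ 0.4542 -0.1994  0.147 ]
0.108 [array([283.8891, 248.3992]), array([330.8179, 166.7511]), array([320.9188, 276.3932])]
0.121 [array([283.8776, 258.2951]), array([332.078 , 163.9848]), array([319.4395, 273.0038])]
0.144 [array([283.8549, 277.7021]), array([334.3401, 159.0189]), array([316.7751, 266.8991])]
```

View pics/w1z.png

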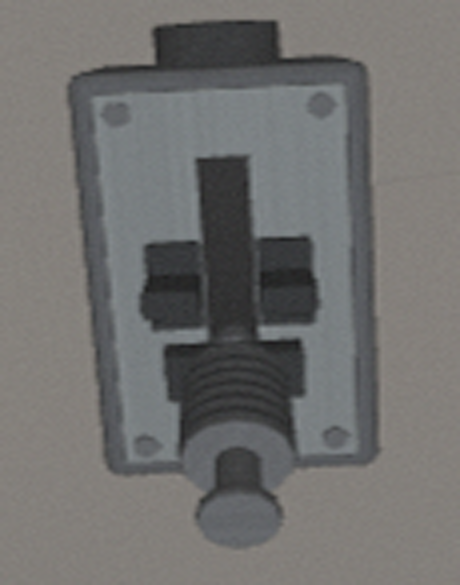

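```bash
python3 - <<'E'
from h import *
import pickle
c=pickle.load(open("w1.pkl","rb"))
for q in [(282.5,200),(282.5,204.6),(282.5,210)]: print(q,plane("w",q,.098,c))
print("slot top",plane("w",(225+225/4,115+157/3.44),.072,c))
S=lambda u,v:(u/5+285,v/5+245)
C=lambda u,v:(u/6+285,v/6+150)
W=lambda u,v:(u/4+225,v/3.44+115)
ws=lambda q:ray("w",q,c)
print("cap",tri([ray("side",S(187,95)),ray("scene",C(285,46)),ws(W(238,517))]))
print("coltop",tri([ray("side",S(197,132)),ray("scene",C(270,80)),ws(W(238,455))]))
h=np.array([.475,-.196,.012])
for a in (.36,.3,.27,.24):
  l=np.array([-np.sin(a)*np.cos(.045),-np.sin(a)*np.sin(.045),np.cos(a)])
  for s in (.121,.144): print(a,s,h+l*s,[proj(n,h+l*s,k) for n,k in (("w",c),("scene",None),("side",None))])
print("obs",W(238,455),C(270,80),S(197,132)," cap",W(238,517),C(285,46),S(187,95))
E
```

```text
(282.5, 200) [ 0.4783 -0.1975  0.098 ]
(282.5, 204.6) [ 0.4739 -0.1975  0.098 ]
(282.5, 210) [ 0.4687 -0.1976  0.098 ]
slot top [ 0.512  -0.1961  0.072 ]
cap (array([ 0.4351, -0.2003,  0.1507]), [np.float64(0.0026976174921882782), np.float64(0.0035560228934158554), np.float64(0.001385748353424923)])
coltop (array([ 0.4423, -0.2   ,  0.1263]), [np.float64(0.0019274525359797795), np.float64(0.0019943254824427922), np.float64(0.0005295583315497774)])
0.36 0.121 [ 0.4324 -0.1979  0.1252] [array([282.6681, 257.2071]), array([331.7009, 164.0348]), array([319.6325, 272.6266])]
0.36 0.144 [ 0.4243 -0.1983  0.1468] [array([282.9988, 276.5517]), array([333.9985, 159.0341]), array([317.0423, 266.6135])]
0.3 0.121 [ 0.4393 -0.1976  0.1276] [array([282.334 , 251.0442]), array([330.0085, 163.1407]), array([322.179 , 271.1062])]
0.3 0.144 [ 0.4325 -0.1979  0.1496] [array([282.5782, 269.0374]), array([331.9632, 157.9674]), array([320.1107, 264.7895])]
0.27 0.121 [ 0.4428 -0.1975  0.1286] [array([282.1617, 247.7752]), array([329.1496, 162.7307]), array([323.4656, 270.3911])]
0.27 0.144 [ 0.4366 -0.1977  0.1508] [array([282.3597, 265.0103]), array([330.9306, 157.479 ]), array([321.6607, 263.9326])]
0.24 0.121 [ 0.4463 -0.1973  0.1295] [array([281.9862, 244.3858]), array([328.2836, 162.3458]), array([324.7592, 269.7069])]
0.24 0.144 [ 0.4408 -0.1975  0.1519] [array([282.1363, 260.8084]), array([329.8895, 157.0212]), array([323.2189, 263.1137])]
obs (284.5, 247.2674418604651) (330.0, 163.33333333333334) (324.4, 271.4)  cap (284.5, 265.2906976744186) (332.5, 157.66666666666666) (322.4, 264.0)
```

```bash
cat >> h.py <<'E'
H=np.array([.4745,-.198,.012]);YAW=.045
def lev(s,lean):
    return H+s*np.array([np.sin(lean)*np.cos(YAW),np.sin(lean)*np.sin(YAW),np.cos(lean)])
def to(s,lean):
    sh,rv=goal(lev(s,lean),frame(YAW,lean)[1]);return sh,rv
E
python3 - <<'E'
from h import *
print(monitor.read_state()["t"],axes()[1],axes()[0].as_matrix())
for s in(.2,.117): print(s,*to(s,-.275))
E
```

```text
1.2167 [ 0.4763 -0.2029  0.2699] [[-1.     -0.0009  0.0003]
 [-0.0003  0.0009 -1.    ]
 [ 0.0009 -1.     -0.0009]]
0.2 [55.9893 65.4333 -2.4401] [-0.2977 -2.5501 15.803 ]
0.117 [ 33.403  145.2956  -3.3719] [-0.2977 -2.5501 15.803 ]
```

Emit:
jog_arm(
  rows=[
    [[14, 16, 0], [0, -0.6, 4]],
    [[28, 33, -1], [0, -1.2, 8]],
    [[42, 50, -2], [-0.2, -2, 12]],
    [[56, 65, -2], [-0.3, -2.5, 15.8]],
    [[56, 65, -2], [-0.3, -2.5, 15.8]],
    [[56, 65, -2], [-0.3, -2.5, 15.8]],
  ],
  claw=1,
)

```text
t: 1.72
tcp_pos: [0.4177, -0.2017, 0.2043]
eef_rot: [0.11, 0.083, 0.703, -0.698]
ft_force: [1.6, -0.1, 1.7]
finger_gap: 0.998
```

```bash
python3 - <<'E'
from h import *
import cv2
st=[]
print(axes()[1],*to(.117,-.275))
c=viewer.calibration("wrist")
im=viewer.read_camera("wrist");print(axes()[1],*to(.117,-.275))
print([proj("w",lev(s,-.275),c) for s in (.121,.144)])
cv2.imwrite("pics/w2.png",im)
cv2.imwrite("pics/side2.png",viewer.read_camera("side"));print(axes()[1],*to(.117,-.275))
E
```

```text
[ 0.4177 -0.2017  0.2043] [-2.6289 83.5109 -1.1706] [-0.0413 -0.2961  0.0769]
[ 0.4194 -0.2024  0.2055] [-0.5969 84.2619 -2.0907] [-0.1208 -0.2211 -0.0083]
[array([281.6291, 226.6103]), array([281.5044, 238.8167])]
[ 0.4204 -0.2026  0.206 ] [ 0.5445 84.4633 -2.3334] [-0.1379 -0.1533 -0.0468]
```

View pics/w2.png

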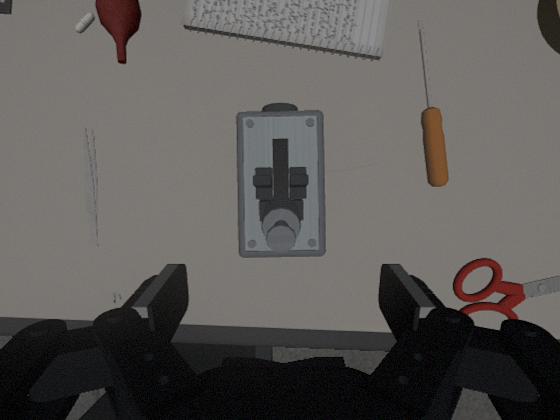

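View pics/side2.png

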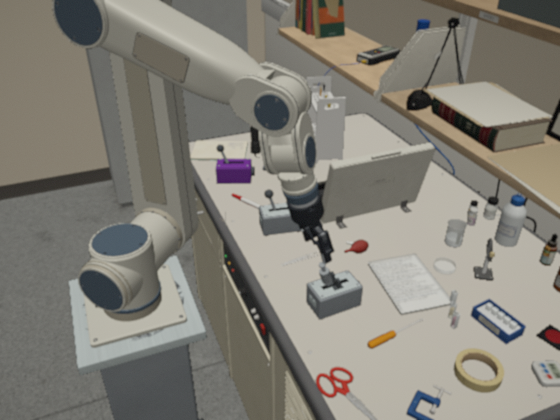

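The box and lever sit centred between the fingers. The cap is seen at (281,238) and predicted at (281.5,238.8), so the model fits. Next I descend along the lever and close.

Emit:
jog_arm(
  rows=[
    [[1, 20, -1], [0, 0, 0]],
    [[1, 40, -2], [0, 0, 0]],
    [[1, 60, -2], [0, 0, 0]],
    [[1, 75, -2], [0, 0, 0]],
    [[1, 84, -2], [0, 0, 0]],
    [[1, 84, -2], [0, 0, 0]],
    [[1, 84, -2], [0, 0, 0]],
  ],
  claw=1,
)

```text
t: 2.4
tcp_pos: [0.4429, -0.2002, 0.1253]
eef_rot: [0.112, 0.082, 0.702, -0.699]
ft_force: [0.1, 0.0, 0.5]
finger_gap: 0.999
```

```bash
python3 - <<'E'
from h import *
import cv2
im=viewer.read_camera("wrist")
s=monitor.read_state();print(s["t"],s["ft_force"],axes()[1],*to(.117,-.275))
cv2.imwrite("pics/w3.png",im)
E
```

```text
2.45 [-0.0841 -0.1099  0.1987] [ 0.4429 -0.2004  0.1258] [ 0.409   1.0947 -0.9394] [-0.1774 -0.1279 -0.079 ]
```

View pics/w3.png

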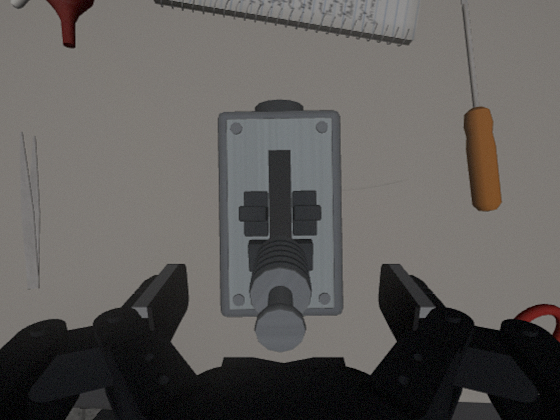

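Emit:
jog_arm(
  rows=[
    [[0, 1, -1], [0, 0, 0]],
    [[0, 1, -1], [0, 0, 0]],
    [[0, 1, -1], [0, 0, 0]],
    [[0, 1, -1], [0, 0, 0]],
    [[0, 1, -1], [0, 0, 0]],
    [[0, 1, -1], [0, 0, 0]],
    [[0, 1, -1], [0, 0, 0]],
    [[0, 1, -1], [0, 0, 0]],
    [[0, 1, -1], [0, 0, 0]],
    [[0, 1, -1], [0, 0, 0]],
  ],
  claw=-1,
  force=35,
)

```text
t: 3.28
tcp_pos: [0.4431, -0.199, 0.1253]
eef_rot: [0.113, 0.083, 0.702, -0.699]
ft_force: [-2.1, 4.5, 5.7]
finger_gap: 0.291
```

```bash
python3 - <<'E'
from h import *
import cv2
im=viewer.read_camera("wrist")
s=monitor.read_state();print(s["t"],s["ft_force"],s["finger_gap"],axes()[1],*to(.117,-.275),*to(.133,-.275))
cv2.imwrite("pics/w4.png",im)
E
```

```text
3.3333 [-2.5841  2.2119  6.3846] 0.29412548059918026 [ 0.4431 -0.199   0.1253] [0.5388 0.5547 0.3874] [-0.1555 -0.119  -0.1164] [  0.5063 -15.4452   0.4308] [-0.1555 -0.119  -0.1164]
```

View pics/w4.png

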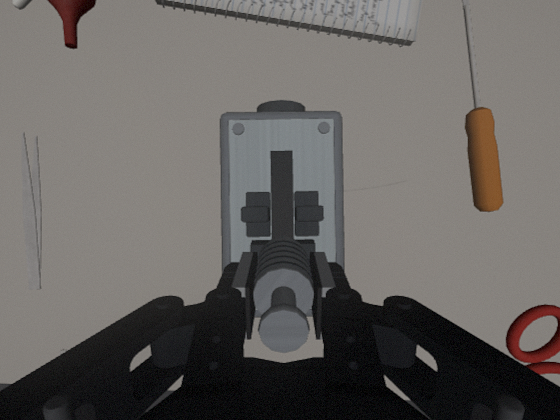

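The collar is held between the pads (gap 25 mm). Next I lift it 16 mm along the lever.

Emit:
jog_arm(
  rows=[
    [[0, -4, 0], [0, 0, 0]],
    [[0, -8, 0], [0, 0, 0]],
    [[0, -12, 0], [0, 0, 0]],
    [[0, -16, 0], [0, 0, 0]],
    [[0, -16, 0], [0, 0, 0]],
    [[0, -16, 0], [0, 0, 0]],
  ],
)

```text
t: 3.83
tcp_pos: [0.4387, -0.1992, 0.1408]
eef_rot: [0.113, 0.083, 0.702, -0.699]
ft_force: [1.2, 0.0, -4.0]
finger_gap: 0.288
```

```bash
python3 - <<'E'
from h import *
import cv2
im=viewer.read_camera("wrist")
s=monitor.read_state();print(s["t"],s["ft_force"],s["finger_gap"],axes()[1])
for l in (-.275,-.2,-.1,0,.1,.2,.3,.36,.38): print(l,*to(.1325,l))
cv2.imwrite("pics/w5.png",im)
E
```

```text
3.8833 [ 0.1453  0.0679 -2.3348] 0.2894592493633742 [ 0.4387 -0.1991  0.1406]
-0.275 [0.4488 0.9983 0.4862] [-0.1482 -0.1207 -0.1165]
-0.2 [-9.4786  1.3909  0.4643] [-0.1436 -0.1262 -4.4137]
-0.1 [-22.6163   3.0688   0.4323] [ -0.1373  -0.1333 -10.1432]
0 [-35.5209   6.0499   0.3975] [ -0.1307  -0.1403 -15.8728]
0.1 [-48.0634  10.3045   0.3601] [ -0.1239  -0.147  -21.6024]
0.2 [-60.1184  15.7899   0.3205] [ -0.1168  -0.1536 -27.3319]
0.3 [-71.5656  22.4514   0.2792] [ -0.1094  -0.16   -33.0615]
0.36 [-78.0943  26.9857   0.2537] [ -0.1049  -0.1637 -36.4993]
0.38 [-80.2086  28.5831   0.2451] [ -0.1034  -0.1649 -37.6452]
```

View pics/w5.png

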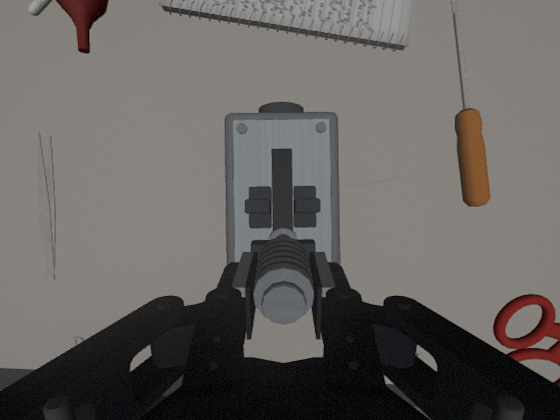

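The collar is now close under the cap, so it is raised. Next I swing about the hinge, first half.

Emit:
jog_arm(
  rows=[
    [[-4, 0, 0], [0, 0, -2]],
    [[-9.5, 0.9, 0], [0, 0, -4.3]],
    [[-16, 1.6, 0], [0, 0, -7.2]],
    [[-22.6, 2.6, 0], [0, 0, -10]],
    [[-29, 3.9, 0], [0, 0, -13]],
    [[-35.5, 5.5, 0], [0, 0, -15.8]],
    [[-35.5, 5.5, 0], [0, 0, -15.8]],
  ],
)

```text
t: 4.47
tcp_pos: [0.476, -0.1972, 0.1443]
eef_rot: [-0.015, 0.016, -0.707, 0.707]
ft_force: [0.3, -0.5, -4.0]
finger_gap: 0.293
```

```bash
python3 - <<'E'
from h import *
import cv2
im=viewer.read_camera("wrist")
s=monitor.read_state();print(s["t"],s["ft_force"],s["finger_gap"],axes()[1])
for l in (0,.1,.2,.3,.36,.38): print(l,*to(.1325,l))
cv2.imwrite("pics/w6.png",im)
E
```

```text
4.5167 [ 1.1615  1.3007 -3.0303] 0.28794673210051025 [ 0.4754 -0.1973  0.1442]
0 [ 0.9653 -0.287   0.693 ] [-0.0489 -0.0769 -0.0258]
0.1 [-12.2623   0.3808   0.6747] [-0.045  -0.0793 -5.7554]
0.2 [-25.3572   2.366    0.6554] [ -0.0411  -0.0815 -11.4849]
0.3 [-38.1884   5.6485   0.6354] [ -0.037   -0.0837 -17.2145]
0.36 [-45.7072   8.2276   0.6231] [ -0.0346  -0.0849 -20.6523]
0.38 [-48.1774   9.187    0.619 ] [ -0.0337  -0.0853 -21.7982]
```

View pics/w6.png

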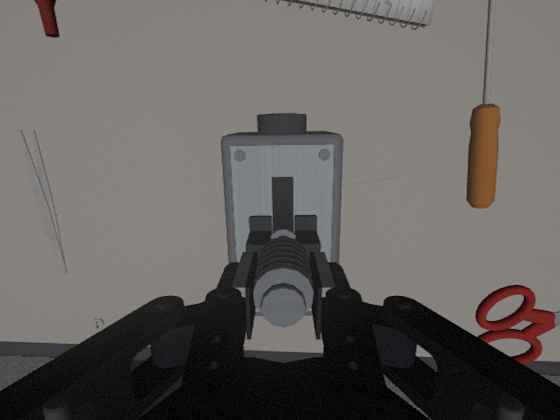

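The lever is upright with the collar still raised and the forces low. Next I continue to the far end.

Emit:
jog_arm(
  rows=[
    [[-6, -0.8, 0], [0, 0, -3]],
    [[-12.3, -0.4, 0], [0, 0, -5.7]],
    [[-19, 0.4, 0], [0, 0, -8.6]],
    [[-25.4, 1.6, 0], [0, 0, -11.5]],
    [[-32, 3.3, 0], [0, 0, -14.4]],
    [[-38.2, 5, 0], [0, 0, -17.2]],
    [[-43, 6.7, 0], [0, 0, -19.5]],
    [[-45.5, 7.6, 0], [0, 0, -20.6]],
    [[-45.5, 7.6, 0], [0, 0, -20.6]],
  ],
)

```text
t: 5.27
tcp_pos: [0.5212, -0.1949, 0.1353]
eef_rot: [0.111, 0.142, -0.693, 0.698]
ft_force: [-0.1, 4.2, -3.5]
finger_gap: 0.29
```

```bash
python3 - <<'E'
from h import *
import cv2
im=viewer.read_camera("wrist")
s=monitor.read_state();print(s["t"],s["ft_force"],s["finger_gap"],axes()[1])
d=axes()[1]-H;print(np.linalg.norm(d),np.arctan2(d[0],d[2]))
for l in (.34,.36): print(l,*to(.118,l))
cv2.imwrite("pics/w7.png",im)
cv2.imwrite("pics/side7.png",cv2.resize(viewer.read_camera("side")[220:340,270:430],(640,480)))
E
```

```text
5.3167 [-0.2297  3.7776 -2.6049] 0.29512318169191315 [ 0.521  -0.1949  0.1358]
0.1322667519700211 0.359303622093126
0.34 [ 2.3707 14.2828  1.0017] [ 0.0504 -0.054   1.0731]
0.36 [ 0.0108 14.2622  0.9994] [ 0.0509 -0.0535 -0.0728]
```

View pics/w7.png

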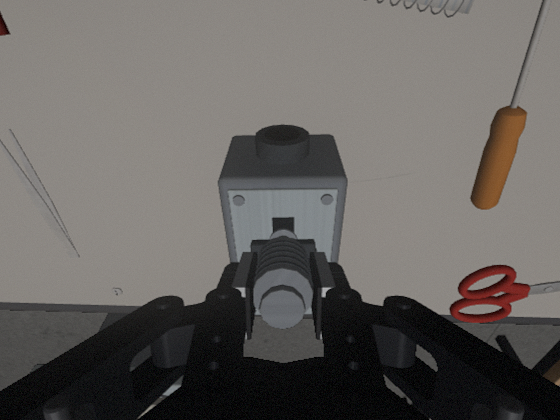

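View pics/side7.png

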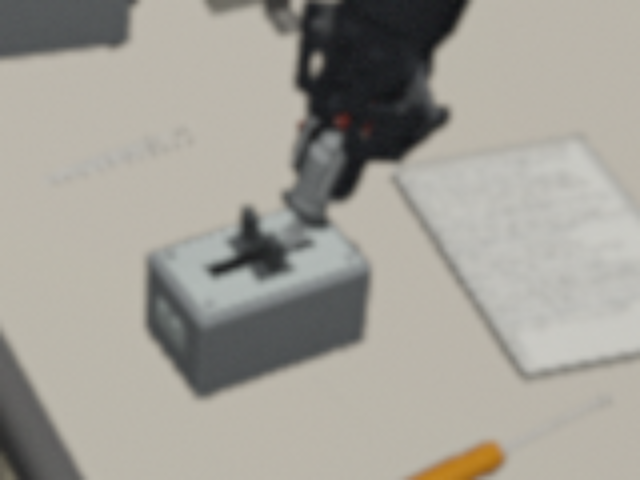

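The lever is past the gate at the far end. Next I push the collar down, then release.

Emit:
jog_arm(
  rows=[
    [[0, 4, 0], [0, 0, 0]],
    [[0, 8, 0], [0, 0, 0]],
    [[0, 12, 0], [0, 0, 0]],
    [[0, 15, 0], [0, 0, 0]],
    [[0, 15, 0], [0, 0, 0]],
    [[0, 15, 0], [0, 0, 0]],
  ],
)

```text
t: 5.87
tcp_pos: [0.5158, -0.1952, 0.1233]
eef_rot: [0.11, 0.14, -0.693, 0.699]
ft_force: [2.7, 5.2, 5.1]
finger_gap: 0.292
```

Emit:
jog_arm(
  rows=[
    [[0, 0, 0], [0, 0, 0]],
    [[0, 0, 0], [0, 0, 0]],
    [[0, 0, 0], [0, 0, 0]],
    [[0, 0, 0], [0, 0, 0]],
    [[0, 0, 0], [0, 0, 0]],
    [[0, 0, 0], [0, 0, 0]],
    [[0, 0, 0], [0, 0, 0]],
    [[0, 0, 0], [0, 0, 0]],
  ],
  claw=1,
)

```text
t: 6.53
tcp_pos: [0.5158, -0.1953, 0.1232]
eef_rot: [0.11, 0.14, -0.693, 0.699]
ft_force: [0.1, -0.2, -0.4]
finger_gap: 0.997
```

```bash
python3 - <<'E'
from h import *
import cv2
c=viewer.calibration("wrist")
im=viewer.read_camera("wrist")
s=monitor.read_state();print(s["t"],s["ft_force"],s["finger_gap"],axes()[1],*to(.118,.36))
for l in (.3,.33,.36): print(l,[proj("w",lev(q,l),c) for q in(.121,.144)])
cv2.imwrite("pics/w8.png",im)
E
```

```text
6.5833 [ 0.0839  0.3705 -0.225 ] 1.0027591465595687 [ 0.5158 -0.1953  0.1232] [-0.3977  0.6717  0.8855] [ 0.0024 -0.0906 -0.2617]
0.3 [array([285.7259, 309.288 ]), array([286.3082, 349.1834])]
0.33 [array([285.7398, 301.7471]), array([286.335 , 338.9072])]
0.36 [array([285.7516, 293.9361]), array([286.3583, 328.1392])]
```

View pics/w8.png

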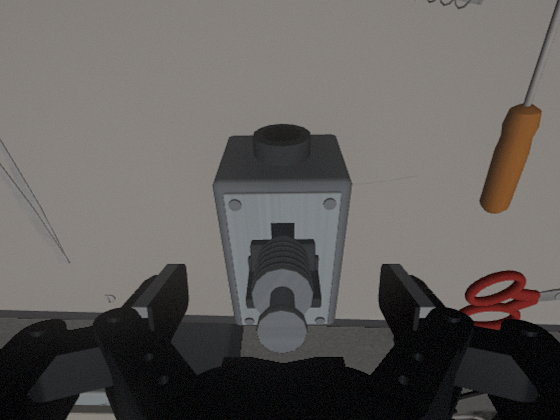

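Released, and the cap-to-collar spacing matches the original lowered view. I retract along the lever.

Emit:
jog_arm(
  rows=[
    [[0, -15, 0], [0, 0, 0]],
    [[0, -40, 0], [0, 0, 0]],
    [[0, -75, 0], [0, 0, 0]],
    [[0, -110, 0], [0, 0, 0]],
    [[0, -130, 0], [0, 0, 0]],
    [[0, -130, 0], [0, 0, 0]],
    [[0, -130, 0], [0, 0, 0]],
  ],
)

```text
t: 7.17
tcp_pos: [0.5616, -0.1933, 0.2456]
eef_rot: [0.109, 0.14, -0.693, 0.699]
ft_force: [-0.1, -0.9, -0.9]
finger_gap: 1.002
```

```bash
python3 - <<'E'
from h import *
import cv2
c=viewer.calibration("wrist")
w=viewer.read_camera("wrist");a=viewer.read_camera("scene");b=viewer.read_camera("side")
s=monitor.read_state();print(s["t"],s["ft_force"],axes()[1])
for l in (.3,.33,.36): print(l,[proj(n,lev(q,l),k) for q in(.121,.144) for n,k in (("w",c),("side",None))])
f=lambda i,k:cv2.resize(i,None,fx=k,fy=k,interpolation=cv2.INTER_CUBIC)
o=np.hstack([f(w[130:330,200:360],2)[:400],f(b[240:320,280:360],5),]); cv2.imwrite("pics/f1.png",o)
cv2.imwrite("pics/f2.png",f(a[140:260,230:370],4))
E
```

```text
7.3167 [-0.4316  0.8234 -0.2757] [ 0.5605 -0.1931  0.2439]
0.3 [array([284.0469, 219.9572]), array([347.904 , 263.7806]), array([284.1958, 230.5203]), array([350.9692, 256.0409])]
0.33 [array([284.0473, 215.6997]), array([349.0773, 263.7636]), array([284.197 , 225.0418]), array([352.3705, 256.0336])]
0.36 [array([284.0469, 211.3666]), array([350.2317, 263.7829]), array([284.1974, 219.4469]), array([353.7483, 256.0701])]
```

View pics/f1.png

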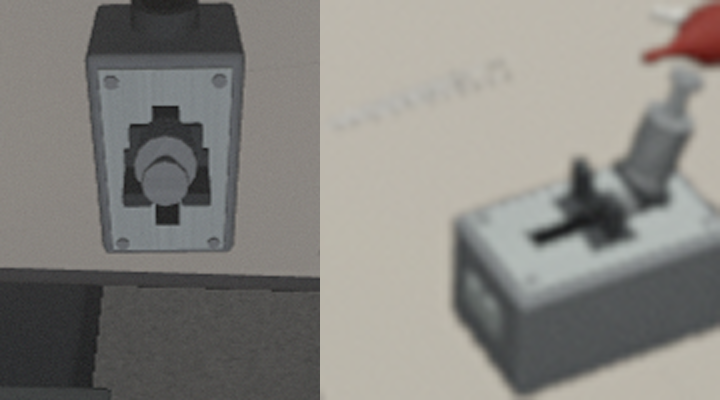

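View pics/f2.png

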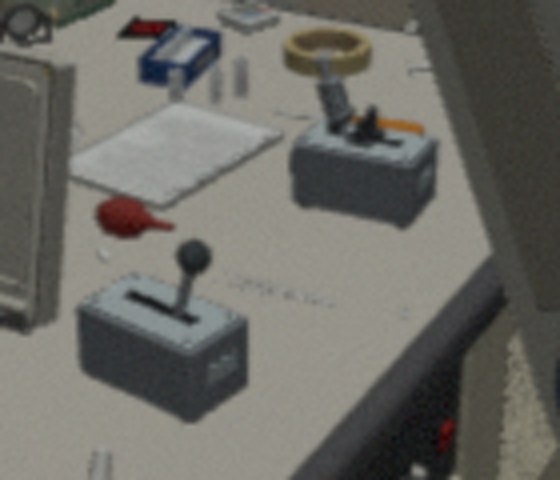

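```bash
python3 -c "
from bench import hand_in;print(hand_in())"
```

```text
the job is handed in; nothing more can be done
None
```

The collared box's shutter is open and the job is handed in, finished at about 7.3 s of the 32 s allowed. I gripped the collar, lifted it about 16 mm up its lever and swung the lever over the gate to the far end of its slot. Then I pushed the collar back down behind the gate, released it and backed off.

Last checks:
- **Lever:** the wrist and side views put its lean at about 0.35 rad past upright, which is about 0.71 on the joint. The target was above 0.6.
- **Collar:** it looks fully down, with the same spacing to the cap as at the start. I judged this by eye and did not measure it.
- **Plain lever:** it still stands at its near end, unmoved in the last scene picture.
- **Contact and force:** the gripper is clear of the box and the wrist force is under 1 N. Readings taken after each move never exceeded about 8 N.

No checks failed. Two readings disagreed slightly:
- **TCP readings:** these varied by up to about 5 mm while the arm was still settling.
- **Lever start position:** the lever began at about 0.085 rad rather than exactly at its near stop. I measured this and allowed for it.

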